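# Make up a necklace kit and a ring kit at the beading bench

## Task

Make up the two beading kits: the necklace kit in the long tray takes the thread spool in its middle compartment and the bead tube and the white jar in the two outer ones (either way round); the ring kit in the short tray takes the ring box and the flat tin, one to each compartment. Each thing must end standing upright and flat on the floor of its compartment, let go. Do not knock any of them over, and leave the wooden ring cone, the big storage jar and the pliers where they are.

Things in the scene. Friction and masses are not known exactly. Their poses are not given: they have to be found in the camera images.
- spool_mid (a point): Thread spool: upright cylinder, 38 mm diameter at its two pale wooden end discs (each 7 mm high), 36 mm at the grey thread between them, 54 mm tall, small black hole in the top. About 60 g. Origin at its centre, half-way up; z up. Loose, stands upright on the table.
- tube_mid (a point): Bead tube: slim upright cylinder 32 mm in diameter, 66 mm tall, clear with grey beads inside (it looks grey) and a plain white cap of the same diameter. About 70 g. Origin at its centre, half-way up; z up. Loose, stands upright on the table.
- jar_mid (a point): White jar: squat upright cylinder 44 mm in diameter, 50 mm tall in all: plain white body 42 mm high, closed by a brown cork stopper 34 mm in diameter that stands 8 mm above it. About 100 g. Origin at its centre, half-way up; z up. Loose, stands upright on the table.
- ring_box_mid (a point): Ring box: black square box 40 x 40 mm (x, y), 52 mm tall. About 60 g. Origin at its centre, half-way up; z up. Loose, stands upright on the table. x and y axes are square to its sides.
- tin_mid (a point): Flat tin: aluminium box standing on edge, 24 mm thick (along its x) and 44 mm wide (along its y), 55 mm tall. About 70 g. Origin at its centre, half-way up; z up. Loose, stands upright on the table.
- long_tray: Necklace kit tray, three square compartments in a row: grey floor with brown wooden lips. 70 mm (x) by 204 mm (y). Origin at the centre of its underside, x across, y along the row, z up. Floor 3 mm thick; the lips and dividers, 3 mm thick, stand 4 mm above the floor (7 mm above the table). Each compartment is 64 x 64 mm inside; their centres lie at y = -67, 0 and +67 mm, x = 0. Fixed to the table.
- short_tray: Ring kit tray, like the long one but with two compartments: 70 mm (x) by 137 mm (y). Origin at the centre of its underside, x across, y along the row, z up. Floor 3 mm thick, lips and dividers 4 mm above it. Compartments 64 x 64 mm inside, centres at y = -33.5 and +33.5 mm, x = 0. Fixed to the table.
- ring_cone_mid (a point): Wooden ring cone with a brass ring round it: foot 42 mm in diameter, tapering to a 12 mm tip, 68 mm tall. Stands among the stock; not part of a kit, leave it. Origin at its centre, half-way up; z up. Loose, stands upright on the table.
- store_jar_mid (a point): Big storage jar of grey beads, clear (it looks grey) with an aluminium lid, 68 mm in diameter, 78 mm tall. Not part of a kit, leave it. Origin at its centre, half-way up; z up. Loose, stands upright on the table.
- pliers_mid (a point): Pliers lying flat, about 135 mm long with dark grips, steel nose towards their x, about 48 mm wide, 12 mm high. Not part of a kit, leave them. Origin 6 mm above the table, between the steel nose and the grips; the nose ends 54 mm ahead, the grips 81 mm behind.
Not all that is in view belongs to the job. Leave any green look-alike of the part that bears spool_mid alone.

How it is judged:
By the outcome, as a careful person would: the job done as asked, in the order asked, and still so for the second after the job is handed in, with the robot touching nothing.
It also fails if it takes over 120 s, if anything falls off the work surface, if the arm or the gripper's body presses on something with over 40 N, if the wrist force passes 120 N, or if a joint passes its speed limit or range.

## Robot

A 6-joint arm with a two-finger parallel gripper is mounted at the origin on the work surface. World frame = base frame: x ahead of the robot, y to its left, z up, the work surface at z = 0. Lengths are in m, angles in rad, forces in N, time in s.
With the tool pointing down it reaches from about 0.25 to 0.775 m from the base axis. Payload 4 kg.
Tool frame: the origin (TCP) lies midway between the tips of the shut fingers; the grasp point (between the pads) lies 19 mm behind it; z points along the fingers, y is the direction in which the jaws open and shut (so a half turn about z gives the same grasp; the last joint's range is limited). The gripper opens to 94 mm and grips with 3 to 60 N. Pads are 16 mm wide; open, the fingers measure 119 mm over their backs; the gripper's body (75 mm by 177 mm) begins 78 mm behind the grasp point.
Start: joints at [-1.427, 0.087, 1.371, -0, 1.684, -0.103], TCP at [0.134, -0.533, 0.18] pointing down, gripper open.
Joint ranges: [-3.1, 3.1], [-0.76, 2.03], [0.27, 2.55], [-1.08, 4.22], [0.17, 2.65], [-2.57, 2.57]. Speed limits (rad/s): [2.79, 2.79, 3.14, 3.14, 3.14, 3.14].

## Interface

Orientations are given as [roll, pitch, yaw] about the fixed x, y, z axes, in that order (R = Rz(yaw) Ry(pitch) Rx(roll)).
In Python, from bench import robot, cams gives the robot as it stands.
- The arm moves only by the tool step_arm, never from a script. Its argument "plan" is a list that holds one entry, the list of rows, each a list of 5 numbers: the shift along the world's x, y, z in mm, then the turn about the world's z in rad, then the opening in per cent of the stroke, from 0 (shut) to 100 (fully open). In form: [[[tx, ty, tz, turn, fingers], ...]]. A call has 1 to 8 rows; each row is the pose to reach, as a shift and turn from the pose commanded when the call began; what a row does not reach only later rows make up. A row lasts 1/12 s, in which the tool goes at most 41.7 mm and 7.16 degrees, less where a joint would pass 70% of its speed; a pose out of reach is approached as far as the arm can. A call with a gripper value outside its range is refused whole. The fingers move at their own pace and stop on an object; the grip force is fixed at half the most. Time passes only in rows, so rows that repeat a pose let the fingers close. It gives the time, the measured TCP pose, the force and the opening at its end, in the units of the state.
- robot.get_obs(): the state, without advancing time (a new reading comes with each control period).
- cams.snapshot(name): name is "scene" or "side" or "wrist"; returns a dict with "frame" (384x512x3 uint8, red, green, blue), "camera_matrix" (3x3 intrinsics, pixels), "k1" (the pictures are not rectified: a ray, as slopes to the right and down, at radius r is drawn at 1 + k1 r^2 times it, then the intrinsics apply), "origin" and "attitude" of the camera in the world; the wrist camera has in their place "T_tool_cam" (4x4, takes a point from camera to tool coordinates, whose origin is the TCP and whose axes are the flange's). Camera axes: x right, y down, z forward; pixel columns grow to the right and rows downward; lengths in m; the calibration is good to about 2 mm. A picture is of the moment at which its call begins: read the wrist's pose just before it. There is no depth.
- robot.close_job(): hands the job in, once; it reports no verdict.
The state is a dict: "time": time; "joint_positions": joint angles; "qvel": joint speeds; "joint_torque": joint torques, N m; "tool_pos": TCP position; "ee_rot": TCP orientation; "wrist_force": force on the tool from outside, world axes, zero at the start; "wrist_torque": the same for the moment, N m; "width": finger opening in m.
Only numpy, scipy, OpenCV 4.12 (cv2) and the standard library are available. Lean on these libraries where they do the work, as an engineer would, in place of code of your own. Each camera call takes 0.05 s, during which the arm holds its last target. There are 200 camera calls.

## Working session

There is one attempt and no reset: what is moved stays moved. The work goes in short steps, Python scripts to look and compute and a tool call to move; the robot and the scene stay as the last step left them, time stands still between calls to the robot, and variables do not carry over. Pictures are saved under pics/ and viewed, about 12 in all and at most 16, crops included, and the job is handed in when it is done.

Besides the shell and the picture viewer there is one more tool, called after "Emit:" as name(argument=value, ...) on one line, values as JSON. step_arm: Moves the arm, as the interface text tells. Its arguments: {"type":"object","properties":{"plan":{"type":"array"}},"required":["plan"]}

```bash
mkdir -p pics; ls
python3 - <<'E'
from bench import robot,cams
import cv2
print(robot.get_obs())
for n in("scene","side"):
    s=cams.snapshot(n); cv2.imwrite(f"pics/{n}0.png",cv2.resize(s["frame"][:,:,::-1],(800,600),interpolation=cv2.INTER_CUBIC))
    print({k:v for k,v in s.items() if k!="frame"})
E
```

```text
pics
{'time': 0.0, 'joint_positions': array([-1.42710517e+00,  8.79067515e-02,  1.37224944e+00, -5.24136461e-06,
        1.68362412e+00, -1.03122253e-01]), 'qvel': array([ 8.17883594e-04,  3.23948722e-04, -2.44737039e-05,  3.29259209e-05,
       -8.71097872e-04, -5.29912567e-04]), 'joint_torque': array([ 1.43688696e-03, -3.40181029e+01, -3.02425218e+01,  7.20451679e-02,
        3.31787718e-02, -1.76135422e-04]), 'tool_pos': array([ 0.13426612, -0.53272242,  0.17863308]), 'ee_rot': array([-3.13941609e+00, -2.20013863e-04,  2.46812590e-01]), 'wrist_force': array([-0.45466106, -0.34060546, -0.3308036 ]), 'wrist_torque': array([-0.05113411, -0.02919512,  0.00840552]), 'width': 0.09396120815654194}
{'camera_matrix': array([[415.48645666,   0.        , 254.76700845],
       [  0.        , 415.48645666, 193.34738165],
       [  0.        ,   0.        ,   1.        ]]), 'k1': -0.047502124536954106, 'origin': array([1.52923734, 0.10142564, 0.69204694]), 'attitude': array([-2.16399778, -0.00606176,  1.67806855])}
{'camera_matrix': array([[495.83699148,   0.        , 252.3569098 ],
       [  0.        , 495.83699148, 186.93368229],
       [  0.        ,   0.        ,   1.        ]]), 'k1': -0.20476319324747208, 'origin': array([-0.26802827,  1.04400258,  0.80900809]), 'attitude': array([-2.08316661, -0.00949758, -2.46177888])}
```

View pics/scene0.png

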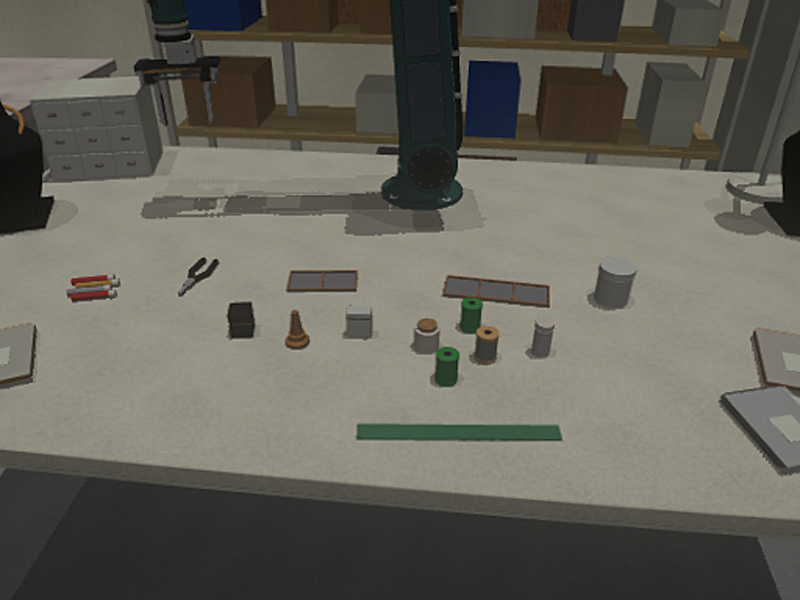

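View pics/side0.png

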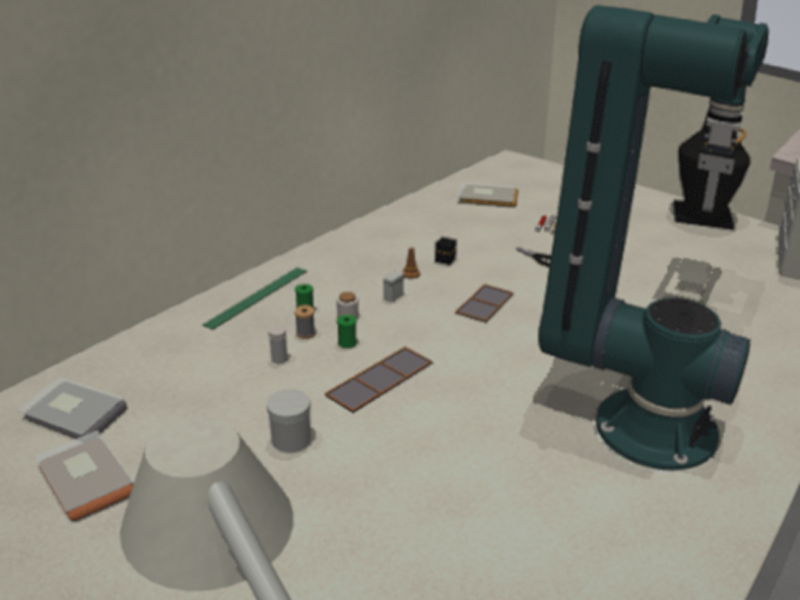

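The scene view (800x600 px) shows the spool at (487,345) and its green look-alikes at (471,315) and (447,367). The tube is at (543,338), jar (427,336), black box (241,320), tin (359,321), cone (296,330), pliers (198,277) and storage jar (615,283). The long tray is at (497,291) and the short tray at (322,281). Next I'll get rough positions by casting rays.

```bash
cat > h.py <<'E'
import numpy as np, cv2
from scipy.spatial.transform import Rotation as R
from bench import robot,cams
def cam(n):
    o=robot.get_obs(); s=cams.snapshot(n)
    if n=="wrist":
        T=np.eye(4); T[:3,:3]=R.from_euler('xyz',o["ee_rot"]).as_matrix(); T[:3,3]=o["tool_pos"]
        T=T@s["T_tool_cam"]; s["Rm"],s["o"]=T[:3,:3],T[:3,3]
    else: s["Rm"],s["o"]=R.from_euler('xyz',s["attitude"]).as_matrix(),s["origin"]
    return s
def plane(s,px,z):
    px=np.array(px,float).reshape(-1,1,2)
    # slopes by inverting radial model
    K=s["camera_matrix"]; d=cv2.undistortPointsIter(px,K,np.array([s["k1"],0,0,0.]),None,None,(3,50,1e-10)).reshape(-1,2)
    r=np.c_[d,np.ones(len(d))]@s["Rm"].T
    return s["o"]+r*((np.asarray(z)-s["o"][2])/r[:,2])[:,None]
def proj(s,P):
    c=(np.atleast_2d(P)-s["o"])@s["Rm"]; u=c[:,:2]/c[:,2:]; u=u*(1+s["k1"]*(u**2).sum(1,keepdims=True))
    return u@s["camera_matrix"][:2,:2].T+s["camera_matrix"][:2,2]
E
python3 - <<'E'
from h import *
np.set_printoptions(precision=3,suppress=True)
A={'scene':dict(spool=(487,331,.054),tube=(543,325,.066),jar=(428,323,.05),box=(241,308,.052),tin=(359,311,.055),cone=(295,312,.068),g1=(471,303,.054),g2=(447,353,.054),store=(617,267,.078),L1=(445,277,.007),L2=(550,286,.007),L3=(549,306,.007),L4=(444,297,.007),S1=(289,271,.007),S2=(357,270,.007),S3=(357,290,.007),S4=(288,291,.007)),
'side':dict(spool=(305,313,.054),tube=(278,333,.066),jar=(347,297,.05),box=(446,242,.052),tin=(394,280,.055),cone=(411,249,.068),g1=(347,321,.054),g2=(304,289,.054),store=(289,401,.078),L1=(405,348,.007),L2=(327,395,.007),L3=(354,410,.007),L4=(433,362,.007),S1=(489,285,.007),S2=(457,309,.007),S3=(486,321,.007),S4=(514,294,.007))}
for n,a in A.items():
    s=cam(n)
    for k,v in a.items(): print(n,k,plane(s,np.array(v[:2])*.64,[v[2]])[0][:2])
E
```

```text
scene spool [0.656 0.159]
scene tube [0.645 0.25 ]
scene jar [0.639 0.06 ]
scene box [ 0.635 -0.266]
scene tin [ 0.624 -0.06 ]
scene cone [ 0.658 -0.163]
scene g1 [0.576 0.132]
scene g2 [0.722 0.096]
scene store [0.46  0.399]
scene L1 [0.418 0.081]
scene L2 [0.427 0.288]
scene L3 [0.499 0.28 ]
scene L4 [0.491 0.082]
scene S1 [ 0.432 -0.235]
scene S2 [ 0.412 -0.099]
scene S3 [ 0.486 -0.087]
scene S4 [ 0.505 -0.219]
side spool [0.649 0.167]
side tube [0.623 0.262]
side jar [0.634 0.065]
side box [ 0.628 -0.262]
side tin [ 0.601 -0.042]
side cone [ 0.647 -0.156]
side g1 [0.569 0.138]
side g2 [0.717 0.102]
side store [0.453 0.401]
side L1 [0.473 0.084]
side L2 [0.485 0.284]
side L3 [0.422 0.285]
side L4 [0.405 0.087]
side S1 [ 0.485 -0.225]
side S2 [ 0.48  -0.097]
side S3 [ 0.409 -0.096]
side S4 [ 0.423 -0.226]
```

Both views agree to within about 10 mm, except the tin and tube at about 20 mm. I'll go to a high wrist view over the stock.

Emit:
step_arm(plan=[[[40,30,20,0.12,100],[80,60,40,0.24,100],[120,90,60,0.36,100],[150,120,80,0.48,100],[180,150,100,0.6,100],[200,180,120,0.72,100],[220,210,140,0.84,100],[235,240,160,0.96,100]]])

```text
time: 0.87
tool_pos: [0.3505, -0.3228, 0.3193]
ee_rot: [-3.141, -0.001, 1.213]
wrist_force: [0.7, -0.3, 0.6]
width: 0.0938
```

Emit:
step_arm(plan=[[[20,40,0,0.12,100],[40,80,0,0.24,100],[60,115,0,0.36,100],[80,150,0,0.36,100],[100,185,0,0.36,100],[120,220,0,0.36,100],[130,255,0,0.36,100],[130,290,0,0.36,100]]])

```text
time: 1.53
tool_pos: [0.4807, -0.0323, 0.3176]
ee_rot: [-3.14, -0.001, 1.568]
wrist_force: [-0.6, -0.1, 0.2]
width: 0.0939
```

Emit:
step_arm(plan=[[[0,40,20,0,100],[0,80,40,0,100],[0,110,60,0,100],[0,130,80,0,100],[0,130,80,0,100],[0,130,80,0,100]]])

```text
time: 2.03
tool_pos: [0.4798, 0.0963, 0.3999]
ee_rot: [3.139, 0.0, 1.569]
wrist_force: [0.2, -1.2, -0.3]
width: 0.0944
```

Run:
```python
from h import *
np.set_printoptions(precision=3,suppress=True)
s=cam("wrist"); cv2.imwrite("pics/w1.png",cv2.resize(s["frame"][:,:,::-1],(800,600),interpolation=cv2.INTER_CUBIC)); np.savez("w1",**s)
print(s["camera_matrix"],s["k1"],s["T_tool_cam"],s["o"])
print(plane(s,[(0,0),(511,0),(511,383),(0,383)],[0]*4))
```

```text
[[304.61    0.    257.526]
 [  0.    304.61  186.968]
 [  0.      0.      1.   ]] -0.029943919381569963 [[ 0.    -0.957 -0.289  0.084]
 [ 1.     0.001 -0.001  0.   ]
 [ 0.001 -0.289  0.957 -0.206]
 [ 0.     0.     0.     1.   ]] [0.48  0.181 0.606]
[[ 0.016  0.351  0.   ]
 [ 0.938  0.349  0.   ]
 [ 1.164 -0.557  0.   ]
 [-0.216 -0.554  0.   ]]
```

View pics/w1.png

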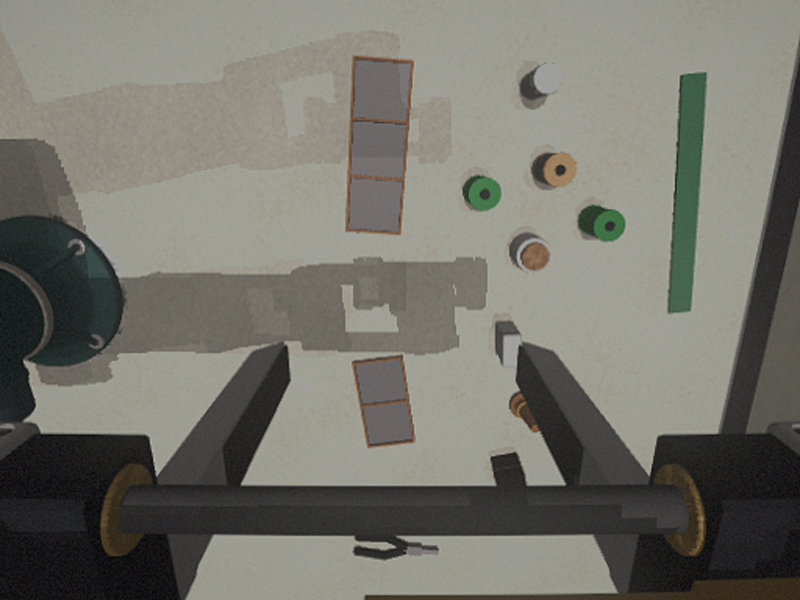

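The wrist view (800x600) clearly separates the candidates. The tan-ended spool with grey thread is at (558,170), and the green look-alikes are at (484,193) and (605,223), so the tan/grey one is the spool. The tube cap is at (547,79), the cork at (536,257), the long tray at (380,145) and the short tray at (385,400). I'll measure these by colour mask and enlarge a crop to confirm the spool.

```bash
cat >> h.py <<'E'
def blob(s,mask,win,z):
    """largest blob of mask in win (x0,y0,x1,y1; 800-px frame) -> world contour points on z, and their minAreaRect (mm, deg)"""
    x0,y0,x1,y1=[int(v*.64) for v in win]; m=np.zeros(mask.shape,np.uint8); m[y0:y1,x0:x1]=mask[y0:y1,x0:x1]*255
    c=max(cv2.findContours(m,cv2.RETR_EXTERNAL,cv2.CHAIN_APPROX_NONE)[0],key=cv2.contourArea)
    P=plane(s,c.reshape(-1,2),[z]*len(c))[:,:2]*1000
    (cx,cy),wh,a=cv2.minAreaRect(P.astype(np.float32)); return np.round([cx,cy,*wh,a],1)
E
python3 - <<'E'
from h import *
s=dict(np.load("w1.npz")); f=s["frame"]; h=cv2.cvtColor(f,cv2.COLOR_RGB2HSV).astype(int); H,S,V=[h[...,i] for i in range(3)]
brown=(H<18)&(S>85)
print("spool",blob(s,brown,(520,140,590,200),.054))
print("cork",blob(s,brown,(505,225,565,280),.05))
print("tube",blob(s,(V>165)&(S<25),(515,55,575,105),.066))
print("long",blob(s,(brown|((V<130)&(V>60))),(335,45,425,245),.005),blob(s,brown,(335,45,425,245),.007))
print("short",blob(s,brown,(345,345,425,455),.007))
for n,p in dict(tube=(547,79),spool=(560,170),floor=(650,350),jarbody=(515,248),tray=(385,90)).items(): print(n,h[int(p[1]*.64),int(p[0]*.64)])
for n,p,z in [("tube",(547,79),.066),("L",[(354,57),(413,61),(401,234),(347,229)],.007),("S",[(353,362),(403,355),(414,440),(368,446)],.007),("tintop",(510,348),.055)]:
    p=np.reshape(p,(-1,2))*.64; print(n,plane(s,p,[z]*len(p))[:,:2].round(3).tolist())
cv2.imwrite("pics/w1c.png",cv2.resize(f[30:240,200:420,::-1],(800,764),interpolation=cv2.INTER_CUBIC)[:600])
E
```

```text
spool [6.572e+02 1.589e+02 3.590e+01 3.430e+01 2.000e-01]
cork [638.3  57.5  29.6  30.7  47. ]Traceback (most recent call last):
  File "<stdin>", line 6, in <module>
  File "h.py", line 23, in blob
    c=max(cv2.findContours(m,cv2.RETR_EXTERNAL,cv2.CHAIN_APPROX_NONE)[0],key=cv2.contourArea)
ValueError: max() iterable argument is empty
```

Run:
```python
from h import *
s=dict(np.load("w1.npz")); f=s["frame"]; h=cv2.cvtColor(f,cv2.COLOR_RGB2HSV).astype(int); H,S,V=[h[...,i] for i in range(3)]
for n,p in dict(tube=(547,79),floor=(650,350),floor2=(570,79),jarbody=(515,248),tray=(385,90),lip=(353,90)).items(): print(n,h[int(p[1]*.64),int(p[0]*.64)])
brown=(H<18)&(S>85)
print("long",blob(s,(H<18)&(S>60),(335,45,425,245),.007)); print("short",blob(s,(H<18)&(S>60),(345,345,425,455),.007))
for n,p,z in [("tube",(547,79),.066),("L",[(354,57),(413,61),(401,234),(347,229)],.007),("S",[(353,362),(403,355),(414,440),(368,446)],.007),("tintop",(510,348),.055)]:
    p=np.reshape(p,(-1,2))*.64; print(n,plane(s,p,[z]*len(p))[:,:2].round(3).tolist())
cv2.imwrite("pics/w1c.png",cv2.resize(f[30:240,200:420,::-1],(628,600),interpolation=cv2.INTER_CUBIC))
```

```text
tube [ 50   5 157]
floor [ 30  14 160]
floor2 [ 34  11 159]
jarbody [30 20 77]
tray [  8   9 108]
lip [ 13 103 129]
long [449.6 180.5 204.1  70.8  85.6]
short [ 453.1 -164.1   71.   139.     7.5]
tube [[0.632, 0.251]]
L [[0.425, 0.282], [0.493, 0.278], [0.478, 0.077], [0.41, 0.083]]
S [[0.412, -0.101], [0.481, -0.09], [0.497, -0.225], [0.429, -0.235]]
tintop [[0.615, -0.059]]
```

View pics/w1c.png

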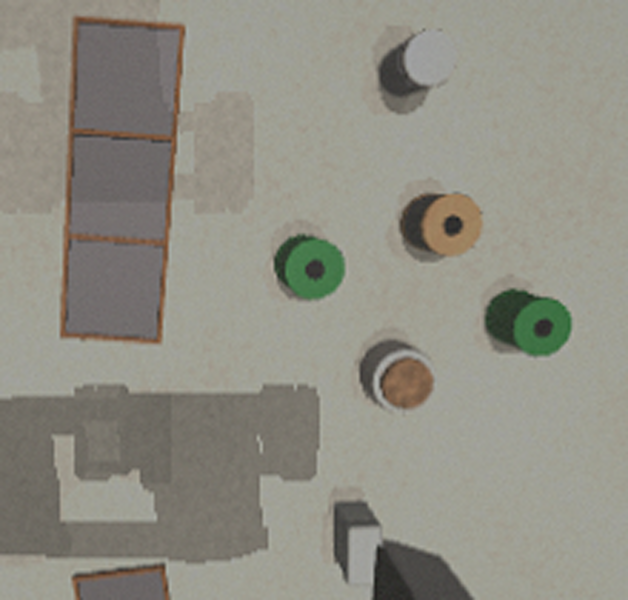

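The crop confirms it: the tan-topped spool is at (452,225), with two green ones beside it at (312,268) and (543,326). Tray sizes measure 204x71 and 139x71, which matches what was given.

Long tray compartment centres:
- (455,247), (450,180.5) and (444.5,114); yaw −4.4°

Short tray compartment centres:
- (449,−131) and (457.5,−197); yaw +7.3°

Next I'll pick the spool at (657,159).

Emit:
step_arm(plan=[[[30,10,-25,0,80],[60,20,-50,0,80],[90,30,-75,0,80],[120,42,-105,0,80],[150,53,-135,0,80],[177,63,-165,0,80],[177,63,-200,0,80],[177,63,-235,0,80]]])

```text
time: 2.75
tool_pos: [0.6567, 0.1563, 0.1577]
ee_rot: [-3.136, 0.001, 1.564]
wrist_force: [-1.1, 0.2, 0.3]
width: 0.0753
```

Emit:
step_arm(plan=[[[0,0,-20,0,80],[0,0,-40,0,80],[0,0,-40,0,80],[0,0,-40,0,80]]])

```text
time: 3.08
tool_pos: [0.6549, 0.1564, 0.1209]
ee_rot: [-3.136, 0.001, 1.565]
wrist_force: [0.0, -0.1, 0.2]
width: 0.0752
```

Run:
```python
from h import *
s=cam("wrist"); f=s["frame"]; cv2.imwrite("pics/w2.png",f[:,:,::-1])
h=cv2.cvtColor(f,cv2.COLOR_RGB2HSV).astype(int); H,S,V=[h[...,i] for i in range(3)]
print(robot.get_obs()["tool_pos"],blob(s,(H<18)&(S>85),(250,100,550,500),.054))
```

```text
[0.65628641 0.15695766 0.12355556] [658.  159.4  36.1  36.5  89.8]
```

View pics/w2.png

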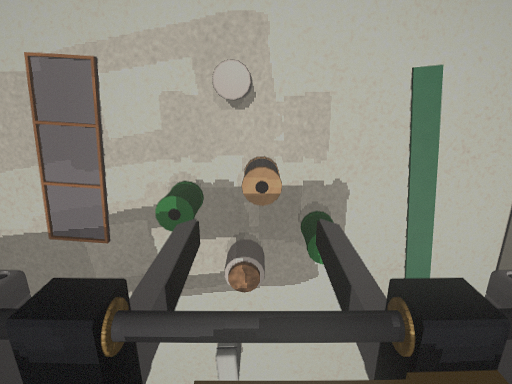

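The low view re-measures the spool at (658,159.4), with the fingers clear of the green ones. Descending and gripping.

Emit:
step_arm(plan=[[[1,2,-35,0,80],[1,2,-70,0,80],[1,2,-95,0,80],[1,2,-110,0,80],[1,2,-110,0,80],[1,2,-110,0,40],[1,2,-110,0,10],[1,2,-110,0,10]]])

```text
time: 3.8
tool_pos: [0.6598, 0.1607, 0.0176]
ee_rot: [3.136, -0.001, 1.567]
wrist_force: [-0.3, -0.3, 0.9]
width: 0.0583
```

Emit:
step_arm(plan=[[[0,0,0,0,10],[0,0,0,0,10],[0,0,0,0,10],[0,0,15,0,10],[0,0,40,0,10],[0,0,70,0,10],[0,0,100,0,10],[0,0,100,0,10]]])

```text
time: 4.47
tool_pos: [0.6615, 0.1613, 0.1228]
ee_rot: [3.128, -0.002, 1.567]
wrist_force: [1.0, 0.8, 2.0]
width: 0.0366
```

Run:
```python
from h import *
s=cam("wrist"); f=s["frame"]; cv2.imwrite("pics/w3.png",f[:,:,::-1])
h=cv2.cvtColor(f,cv2.COLOR_RGB2HSV).astype(int); H,S,V=[h[...,i] for i in range(3)]
o=robot.get_obs();print(o["tool_pos"],o["ee_rot"],o["width"])
for z in (.15,.16,.17): print(z,blob(s,(H<18)&(S>85),(250,100,550,500),z))
```

```text
[0.66037657 0.16107855 0.11962149] [ 3.13171076e+00 -1.59423312e-03  1.56691776e+00] 0.036546706111666584
0.15 [659.6 144.   63.2  39.5  81. ]
0.16 [659.6 149.6  59.6  37.3  81. ]
0.17 [659.6 155.3  56.1  35.1  81. ]
```

View pics/w3.png

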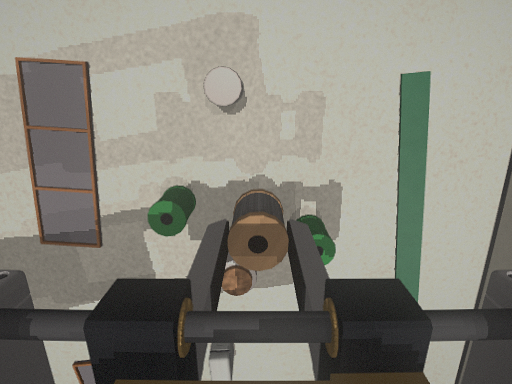

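The spool is held upright on its thread (width 36.6 mm), and its top is at about z 0.158, consistent with a grip 13 mm above the base. Carrying it to the middle compartment at (450,180.5).

Emit:
step_arm(plan=[[[-30,4,0,0,10],[-65,7,0,0,10],[-100,10,0,0,10],[-135,13,0,0,10],[-170,17,0,0,10],[-195,20,0,0,10],[-210,20,0,0,10],[-210,20,0,0,10]]])

```text
time: 5.18
tool_pos: [0.4438, 0.1806, 0.1125]
ee_rot: [-3.138, 0.001, 1.569]
wrist_force: [-0.0, -0.0, -0.6]
width: 0.0369
```

Emit:
step_arm(plan=[[[0,0,-30,0,10],[0,0,-55,0,10],[0,0,-70,0,10],[0,0,-80,0,10],[0,0,-85,0,10],[0,0,-85,0,10]]])

```text
time: 5.68
tool_pos: [0.447, 0.1801, 0.0275]
ee_rot: [-3.139, 0.001, 1.566]
wrist_force: [-0.6, -0.4, -0.0]
width: 0.0369
```

Run:
```python
from h import *
s=cam("wrist"); f=s["frame"]; cv2.imwrite("pics/w4.png",f[:,:,::-1])
for i in range(4):
    o=robot.get_obs();print(o["tool_pos"],o["ee_rot"],o["wrist_force"])
print(proj(s,[(.450,.1805,.003),(.479,.151,.003),(.484,.212,.003),(.420,.217,.003),(.416,.150,.003)]).round())
```

```text
[0.44785048 0.18042031 0.02874377] [-3.14108169e+00  2.14104530e-04  1.56652151e+00] [-0.57641508 -0.73549939  0.23660513]
[0.44785048 0.18042031 0.02874377] [-3.14108169e+00  2.14104530e-04  1.56652151e+00] [-0.57641508 -0.73549939  0.23660513]
[0.44785048 0.18042031 0.02874377] [-3.14108169e+00  2.14104530e-04  1.56652151e+00] [-0.57641508 -0.73549939  0.23660513]
[0.44785048 0.18042031 0.02874377] [-3.14108169e+00  2.14104530e-04  1.56652151e+00] [-0.57641508 -0.73549939  0.23660513]
[[262. 204.]
 [296. 237.]
 [305. 166.]
 [223. 160.]
 [221. 239.]]
```

View pics/w4.png

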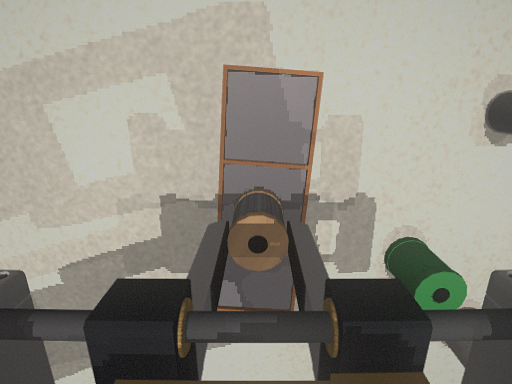

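The view shows the spool over the middle compartment (divider at row 163, bottom edge at row 308, held top at (258,244)). Lowering slowly and watching the force.

Emit:
step_arm(plan=[[[2,0,-5,0,10],[2,0,-8,0,10],[2,0,-10,0,10],[2,0,-11,0,10],[2,0,-11,0,10]]])

```text
time: 6.15
tool_pos: [0.4497, 0.1806, 0.0182]
ee_rot: [3.141, -0.0, 1.567]
wrist_force: [-0.2, -0.4, 0.1]
width: 0.0371
```

Emit:
step_arm(plan=[[[0,0,-1,0,10],[0,0,-2,0,10],[0,0,-2,0,10]]])

```text
time: 6.4
tool_pos: [0.45, 0.1807, 0.0179]
ee_rot: [3.14, -0.0, 1.567]
wrist_force: [-1.8, -0.4, 7.0]
width: 0.0368
```

It touched the floor (7 N). Opening gently, then lifting.

Emit:
step_arm(plan=[[[0,0,0,0,45],[0,0,0,0,50],[0,0,0,0,60],[0,0,0,0,65],[0,0,20,0,70],[0,0,50,0,80],[0,0,90,0,80],[0,0,110,0,80]]])

```text
time: 7.07
tool_pos: [0.4511, 0.181, 0.1301]
ee_rot: [3.137, -0.001, 1.567]
wrist_force: [-0.3, -0.3, 0.1]
width: 0.0749
```

Emit:
step_arm(plan=[[[35,10,0,0,80],[70,25,0,0,80],[105,40,0,0,80],[140,55,0,0,80],[170,65,0,0,80],[182,70,0,0,80],[182,70,0,0,80],[182,70,0,0,80]]])

```text
time: 7.73
tool_pos: [0.6313, 0.2505, 0.1246]
ee_rot: [-3.139, 0.001, 1.567]
wrist_force: [-0.3, 0.7, 0.6]
width: 0.0752
```

Run:
```python
from h import *
s=cam("wrist"); f=s["frame"]; cv2.imwrite("pics/w5.png",f[:,:,::-1])
h=cv2.cvtColor(f,cv2.COLOR_RGB2HSV).astype(int); H,S,V=[h[...,i] for i in range(3)]
print(robot.get_obs()["tool_pos"]); print(proj(s,[(.632,.251,.066)]), h[150:240:10,262].tolist())
c=scene=cam("scene"); f2=c["frame"]; h2=cv2.cvtColor(f2,cv2.COLOR_RGB2HSV).astype(int)
print("spool in tray",blob(c,(h2[...,0]<18)&(h2[...,1]>85)&(h2[...,2]>90),(470,240,525,290),.057))
cv2.imwrite("pics/s5.png",f2[140:260,130:430,::-1])
```

```text
[0.63084367 0.25030309 0.12530337]
[[258.66141567 191.06620755]] [[23, 30, 171], [25, 17, 92], [17, 18, 101], [13, 26, 176], [30, 10, 175], [11, 23, 121], [19, 29, 123], [21, 26, 126], [23, 28, 119]]
spool in tray [452.1 180.5  33.   30.9  27.2]
```

View pics/w5.png

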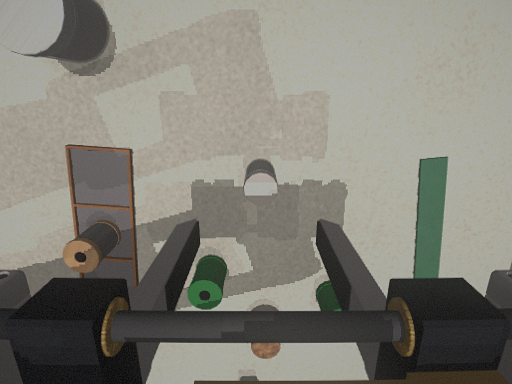

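The spool stands in the middle compartment. The tube cap near (260,180) is half in shadow, so I'll enlarge it.

Run:
```python
import cv2
a=cv2.imread("pics/w5.png")[140:220,210:310]; a=cv2.convertScaleAbs(cv2.resize(a,(600,480),interpolation=cv2.INTER_NEAREST),alpha=1.3)
cv2.imwrite("pics/w5c.png",a)
```

```text
(no output)
```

View pics/w5c.png

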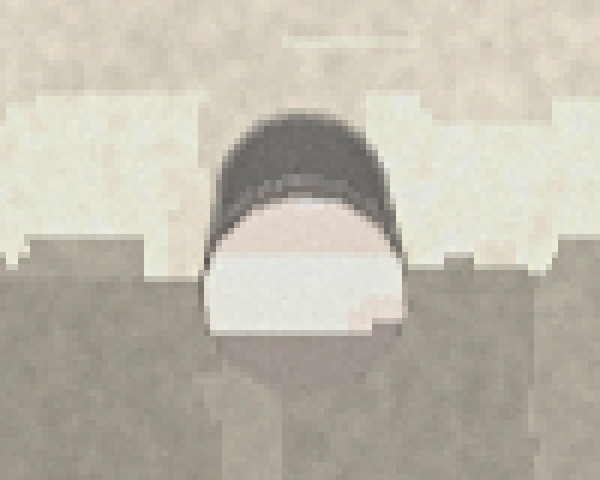

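The full cap disc is centred at about (261,189), within 2–3 px of the prediction, so the tube is at about (634,253).

Emit:
step_arm(plan=[[[3,2,-30,0,80],[3,2,-65,0,80],[3,2,-90,0,80],[3,2,-104,0,80],[3,2,-104,0,80],[3,2,-104,0,40],[3,2,-104,0,15],[3,2,-104,0,15]]])

```text
time: 8.5
tool_pos: [0.6359, 0.253, 0.0251]
ee_rot: [3.137, -0.001, 1.567]
wrist_force: [0.1, 0.1, -0.2]
width: 0.0586
```

Emit:
step_arm(plan=[[[0,0,0,0,15],[0,0,0,0,15],[0,0,0,0,15],[0,0,0,0,15]]])

```text
time: 8.83
tool_pos: [0.6348, 0.2526, 0.0225]
ee_rot: [3.141, -0.0, 1.567]
wrist_force: [-0.9, 0.2, 0.2]
width: 0.0321
```

Emit:
step_arm(plan=[[[0,0,15,0,15],[0,0,40,0,15],[0,0,70,0,15],[0,0,95,0,15],[-20,0,95,0,15],[-50,0,95,0,15],[-80,0,95,0,15],[-80,0,95,0,15]]])

```text
time: 9.5
tool_pos: [0.5487, 0.2526, 0.1159]
ee_rot: [-3.135, 0.001, 1.569]
wrist_force: [0.7, 0.1, -0.9]
width: 0.0313
```

Tube held (width about 32 mm), with the grip 22 mm above its base. Taking it to the compartment at (455,247).

Emit:
step_arm(plan=[[[-30,-2,0,0,15],[-60,-4,0,0,15],[-85,-5,0,0,15],[-98,-5,0,0,15],[-98,-5,-35,0,15],[-98,-5,-60,0,15],[-98,-5,-75,0,15],[-98,-5,-75,0,15]]])

```text
time: 10.17
tool_pos: [0.4537, 0.2462, 0.0378]
ee_rot: [-3.134, 0.003, 1.567]
wrist_force: [-0.4, -0.3, -0.2]
width: 0.0312
```

Emit:
step_arm(plan=[[[0,0,-5,0,15],[0,0,-8,0,15],[0,0,-10,0,15],[0,0,-11,0,15],[0,0,-12,0,15],[0,0,-12,0,15]]])

```text
time: 10.67
tool_pos: [0.4569, 0.2476, 0.0305]
ee_rot: [3.141, -0.0, 1.567]
wrist_force: [-0.4, -0.9, -1.1]
width: 0.0311
```

Emit:
step_arm(plan=[[[0,0,-2,0,15],[0,0,-4,0,15],[0,0,-4,0,15],[0,0,-4,0,15]]])

```text
time: 11.0
tool_pos: [0.4564, 0.2474, 0.0259]
ee_rot: [-3.141, 0.0, 1.567]
wrist_force: [-0.7, -1.0, -1.0]
width: 0.0312
```

Emit:
step_arm(plan=[[[0,0,-1,0,15],[0,0,-1,0,15],[0,0,-1,0,15]]])

```text
time: 11.25
tool_pos: [0.4567, 0.2476, 0.0254]
ee_rot: [3.141, -0.0, 1.567]
wrist_force: [-1.3, -0.1, 1.6]
width: 0.031
```

Just touching (1.6 N). Releasing, lifting and heading to the jar.

Emit:
step_arm(plan=[[[0,0,0,0,38],[0,0,0,0,45],[0,0,0,0,55],[0,0,0,0,60],[0,0,20,0,65],[0,0,50,0,80],[0,0,85,0,80],[0,0,100,0,80]]])

```text
time: 11.92
tool_pos: [0.4585, 0.2483, 0.1297]
ee_rot: [3.135, -0.003, 1.567]
wrist_force: [0.8, 0.3, 1.2]
width: 0.0747
```

Emit:
step_arm(plan=[[[25,-27,0,0,80],[50,-54,0,0,80],[75,-81,0,0,80],[100,-108,0,0,80],[125,-135,0,0,80],[150,-160,0,0,80],[172,-180,0,0,80],[182,-189,0,0,80]]])

```text
time: 12.58
tool_pos: [0.6407, 0.055, 0.1242]
ee_rot: [3.141, 0.001, 1.563]
wrist_force: [0.1, -0.0, 0.2]
width: 0.0753
```

Emit:
step_arm(plan=[[[0,0,0,0,80],[0,0,0,0,80]]])

```text
time: 12.75
tool_pos: [0.6384, 0.0582, 0.1243]
ee_rot: [-3.14, -0.001, 1.566]
wrist_force: [0.3, -0.2, 0.6]
width: 0.0754
```

Run:
```python
from h import *
s=cam("wrist"); f=s["frame"]; cv2.imwrite("pics/w6.png",f[:,:,::-1])
h=cv2.cvtColor(f,cv2.COLOR_RGB2HSV).astype(int); H,S,V=[h[...,i] for i in range(3)]
print(robot.get_obs()["tool_pos"],blob(s,(H<18)&(S>70),(250,100,550,500),.050))
```

```text
[0.63796052 0.05904422 0.12464252] [639.   58.2  33.1  31.8  89.8]
```

View pics/w6.png

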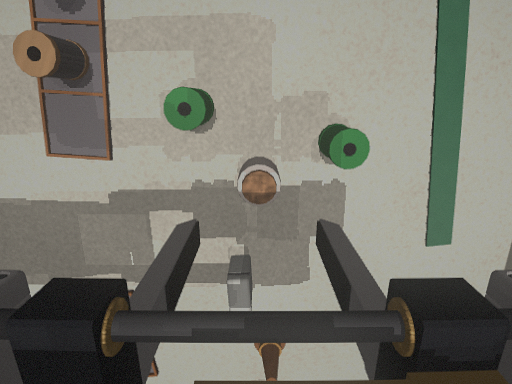

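The cork is at (639,58.2) and 33 mm across, so this is the jar, and it's clear of the others. Picking it.

Emit:
step_arm(plan=[[[1,0,-30,0,80],[1,0,-65,0,80],[1,0,-95,0,80],[1,0,-113,0,80],[1,0,-113,0,80],[1,0,-113,0,50],[1,0,-113,0,25],[1,0,-113,0,25]]])

```text
time: 13.47
tool_pos: [0.6413, 0.0591, 0.0151]
ee_rot: [3.136, -0.0, 1.568]
wrist_force: [-0.1, -0.3, -0.2]
width: 0.0584
```

Emit:
step_arm(plan=[[[0,0,0,0,25],[0,0,0,0,25],[0,0,0,0,25],[0,0,0,0,25]]])

```text
time: 13.8
tool_pos: [0.6403, 0.0586, 0.0138]
ee_rot: [3.139, -0.0, 1.567]
wrist_force: [-2.4, 1.3, 6.1]
width: 0.0421
```

Emit:
step_arm(plan=[[[0,0,15,0,25],[0,0,40,0,25],[0,0,75,0,25],[0,0,100,0,25],[-35,10,100,0,25],[-70,20,100,0,25],[-105,35,100,0,25],[-105,35,100,0,25]]])

```text
time: 14.47
tool_pos: [0.5271, 0.0956, 0.1098]
ee_rot: [-3.133, -0.001, 1.569]
wrist_force: [0.1, -0.3, -1.1]
width: 0.042
```

Emit:
step_arm(plan=[[[-30,7,0,0,25],[-60,14,0,0,25],[-80,20,0,0,25],[-90,20,0,0,25],[-90,20,-30,0,25],[-90,20,-60,0,25],[-90,20,-80,0,25],[-90,20,-83,0,25]]])

```text
time: 15.13
tool_pos: [0.4415, 0.1126, 0.0246]
ee_rot: [-3.134, 0.001, 1.567]
wrist_force: [-1.1, -0.2, -1.1]
width: 0.0424
```

Emit:
step_arm(plan=[[[0,0,0,0,25],[0,0,-4,0,25],[0,0,-8,0,25],[0,0,-8,0,25],[0,0,-8,0,25]]])

```text
time: 15.55
tool_pos: [0.4453, 0.1136, 0.0219]
ee_rot: [3.14, -0.0, 1.567]
wrist_force: [0.1, 0.1, -0.9]
width: 0.0419
```

Emit:
step_arm(plan=[[[0,0,-2,0,25],[0,0,-4,0,25],[0,0,-4,0,25],[0,0,-4,0,25]]])

```text
time: 15.88
tool_pos: [0.4445, 0.1136, 0.017]
ee_rot: [-3.142, -0.0, 1.567]
wrist_force: [-0.5, 0.5, -0.8]
width: 0.0419
```

Emit:
step_arm(plan=[[[0,0,-1,0,25],[0,0,-1,0,25],[0,0,-1,0,25]]])

```text
time: 16.13
tool_pos: [0.4447, 0.1136, 0.0168]
ee_rot: [3.141, -0.0, 1.567]
wrist_force: [-3.1, 0.6, 4.7]
width: 0.0421
```

Contact at 4.7 N. Releasing, then moving to a view over the box and tin.

Emit:
step_arm(plan=[[[0,0,0,0,50],[0,0,0,0,56],[0,0,0,0,64],[0,0,0,0,70],[0,0,20,0,75],[0,0,50,0,80],[0,0,85,0,80],[0,0,110,0,80]]])

```text
time: 16.8
tool_pos: [0.4452, 0.1136, 0.1284]
ee_rot: [3.139, -0.0, 1.567]
wrist_force: [0.6, 0.3, 0.7]
width: 0.0751
```

Emit:
step_arm(plan=[[[10,-35,15,0,80],[20,-70,30,0,80],[30,-105,45,0,80],[40,-140,60,0,80],[50,-175,75,0,80],[60,-210,90,0,80],[70,-245,105,0,80],[80,-280,120,0,80]]])

```text
time: 17.47
tool_pos: [0.5248, -0.1683, 0.2465]
ee_rot: [3.141, -0.0, 1.567]
wrist_force: [0.6, 0.6, -0.4]
width: 0.0751
```

Emit:
step_arm(plan=[[[10,-35,15,0,80],[20,-70,30,0,80],[30,-105,30,0,80],[30,-105,30,0,80],[30,-105,30,0,80]]])

```text
time: 17.88
tool_pos: [0.5545, -0.2732, 0.274]
ee_rot: [-3.139, -0.002, 1.564]
wrist_force: [-1.0, 1.2, 0.6]
width: 0.0751
```

Run:
```python
from h import *
s=cam("wrist"); np.savez("w7",**s); f=s["frame"]; cv2.imwrite("pics/w7.png",cv2.resize(f[:,:,::-1],(800,600),interpolation=cv2.INTER_CUBIC))
print(robot.get_obs()["tool_pos"])
```

```text
[ 0.55439231 -0.2716865   0.27467   ]
```

View pics/w7.png

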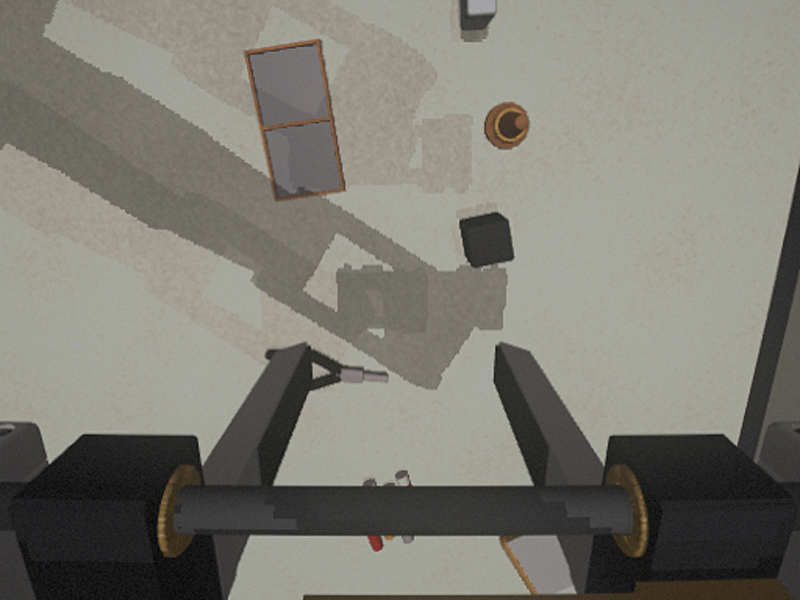

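The view (800x600) shows the black box at (487,240), the cone at (507,125), the short tray at (296,120), the pliers at (330,370) and the tin at (480,15). I'll measure the box's top-face orientation from brightness differences, using an enlarged crop.

Run:
```python
from h import *
s=dict(np.load("w7.npz")); f=s["frame"]; h=cv2.cvtColor(f,cv2.COLOR_RGB2HSV).astype(int)
a=f[125:180,285:340,::-1]; cv2.imwrite("pics/w7c.png",cv2.convertScaleAbs(cv2.resize(a,(605,605))[:600],alpha=3))
print("short",blob(s,(h[...,0]<18)&(h[...,1]>60),(230,30,355,210),.007),"dark z0",blob(s,h[...,2]<60,(440,200,530,275),.026))
```

```text
short [ 453.4 -163.8   71.   138.1    7.7] dark z0 [ 634.  -272.8   45.3   48.1   12.2]
```

View pics/w7c.png

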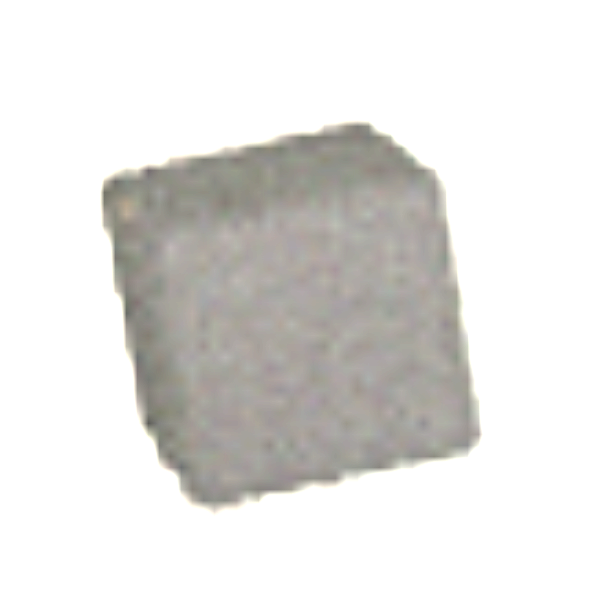

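The top-face corners in the crop are (162,222), (440,175), (478,440) and (205,505).

Run:
```python
from h import *
s=dict(np.load("w7.npz"))
P=plane(s,np.array([(162,222),(440,175),(478,440),(205,505)])/11+[284.5,124.5],[.052]*4)[:,:2]*1000
print(P.round(1),P.mean(0)); e=P-np.roll(P,1,0); print(np.hypot(*e.T),np.degrees(np.arctan2(e[:,1],e[:,0])))
```

```text
[[ 612.4 -255.7]
 [ 647.7 -249.9]
 [ 654.6 -284.5]
 [ 619.2 -293. ]] [ 633.49677157 -270.78863662]
[37.90682508 35.80973175 35.2816368  36.38585117] [ 100.39884777    9.42574106  -78.74835381 -166.41720241]
```

Box at (633.5,−271), yaw about 0.20 rad, with sides of 35–38 mm (inset edges of the nominal 40). Picking it with the jaws turned to match.

Emit:
step_arm(plan=[[[15,0,-30,0.1,80],[30,0,-60,0.2,80],[50,0,-90,0.2,80],[65,0,-120,0.2,80],[79,1,-150,0.2,80],[79,1,-170,0.2,80],[79,1,-170,0.2,80],[79,1,-170,0.2,80]]])

```text
time: 18.6
tool_pos: [0.6326, -0.2683, 0.1048]
ee_rot: [-3.139, -0.002, 1.769]
wrist_force: [-0.9, 0.8, 0.6]
width: 0.0753
```

Run:
```python
from h import *
s=cam("wrist"); f=s["frame"]; o=robot.get_obs(); print(o["tool_pos"],o["ee_rot"])
p=proj(s,[(.6335,-.2708,.052)])[0]; print(p); c=p.astype(int)
a=f[c[1]-50:c[1]+50,c[0]-60:c[0]+60,::-1]; a=cv2.convertScaleAbs(cv2.resize(a,(720,600)),alpha=2.5); cv2.circle(a,(360,300),4,(0,0,255),-1); cv2.imwrite("pics/w8.png",a)
```

```text
[ 0.63369399 -0.26932721  0.10740949] [3.14072844e+00 5.10488166e-04 1.76823577e+00]
[258.36849153 196.68672923]
```

View pics/w8.png

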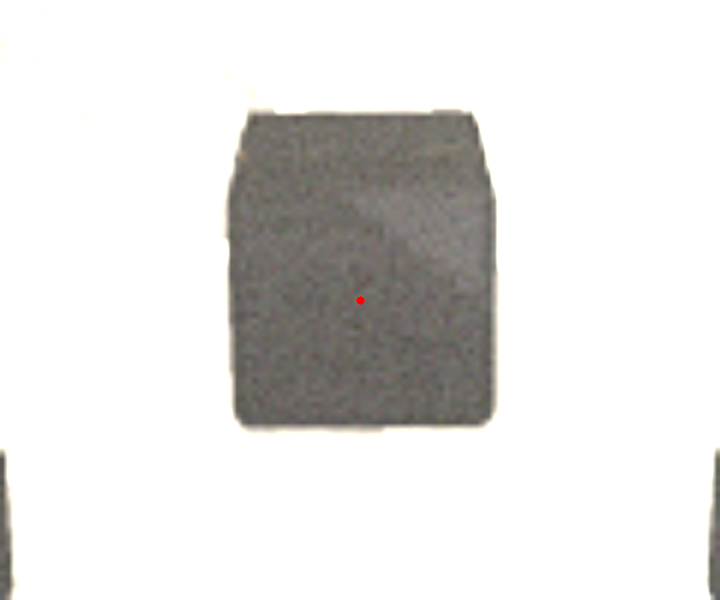

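The box is centred on the prediction and square to the jaws. Picking it.

Emit:
step_arm(plan=[[[0,-2,-30,0,80],[0,-2,-60,0,80],[0,-2,-85,0,80],[0,-2,-94,0,80],[0,-2,-94,0,80],[0,-2,-94,0,50],[0,-2,-94,0,25],[0,-2,-94,0,25]]])

```text
time: 19.32
tool_pos: [0.6354, -0.2734, 0.0156]
ee_rot: [3.137, 0.004, 1.767]
wrist_force: [-0.4, 0.5, -0.7]
width: 0.0583
```

Emit:
step_arm(plan=[[[0,0,0,0,25],[0,0,0,0,25],[0,0,0,0,25],[0,0,0,0,25]]])

```text
time: 19.65
tool_pos: [0.634, -0.2727, 0.013]
ee_rot: [3.14, 0.001, 1.767]
wrist_force: [0.7, -0.5, 3.3]
width: 0.0395
```

Emit:
step_arm(plan=[[[0,0,15,0,25],[0,0,40,0,25],[0,0,75,0,25],[0,0,100,0,25],[-30,12,100,-0.07,25],[-60,25,100,-0.07,25],[-90,37,100,-0.07,25],[-90,37,100,-0.07,25]]])

```text
time: 20.32
tool_pos: [0.5372, -0.2322, 0.1098]
ee_rot: [-3.134, -0.005, 1.697]
wrist_force: [0.1, -0.4, -0.5]
width: 0.0392
```

Emit:
step_arm(plan=[[[-30,12,0,0,25],[-60,25,0,0,25],[-80,36,0,0,25],[-86,38,0,0,25],[-86,38,-30,0,25],[-86,38,-60,0,25],[-86,38,-80,0,25],[-86,38,-83,0,25]]])

```text
time: 20.98
tool_pos: [0.4552, -0.1962, 0.0246]
ee_rot: [-3.135, -0.005, 1.697]
wrist_force: [-0.1, -0.0, -0.7]
width: 0.0397
```

Emit:
step_arm(plan=[[[0,0,0,0,25],[0,0,-4,0,25],[0,0,-9,0,25],[0,0,-11,0,25],[0,0,-11,0,25],[0,0,-11,0,25]]])

```text
time: 21.48
tool_pos: [0.4579, -0.1977, 0.0186]
ee_rot: [3.141, 0.001, 1.697]
wrist_force: [0.5, 0.0, -1.1]
width: 0.0401
```

Emit:
step_arm(plan=[[[0,0,-2,0,25],[0,0,-3,0,25],[0,0,-3,0,25],[0,0,-3,0,25]]])

```text
time: 21.82
tool_pos: [0.458, -0.1978, 0.0159]
ee_rot: [3.141, 0.001, 1.697]
wrist_force: [-1.9, 0.5, 4.7]
width: 0.0395
```

Contact at 4.7 N. Releasing, lifting and going to look at the tin.

Emit:
step_arm(plan=[[[0,0,0,0,48],[0,0,0,0,54],[0,0,0,0,62],[0,0,0,0,68],[0,0,20,0,75],[0,0,50,0,80],[0,0,85,0,80],[0,0,120,0,80]]])

```text
time: 22.48
tool_pos: [0.4568, -0.197, 0.1354]
ee_rot: [-3.14, -0.001, 1.697]
wrist_force: [0.5, -0.2, -0.6]
width: 0.075
```

Emit:
step_arm(plan=[[[25,18,10,-0.13,80],[50,35,20,-0.13,80],[80,53,30,-0.13,80],[110,70,35,-0.13,80],[135,85,40,-0.13,80],[150,98,45,-0.13,80],[150,98,45,-0.13,80],[150,98,45,-0.13,80]]])

```text
time: 23.15
tool_pos: [0.6077, -0.099, 0.1794]
ee_rot: [-3.14, 0.0, 1.568]
wrist_force: [-1.3, 0.5, 0.1]
width: 0.0752
```

Run:
```python
from h import *
s=cam("wrist"); np.savez("w9",**s); f=s["frame"]; o=robot.get_obs(); print(o["tool_pos"],o["ee_rot"])
p=proj(s,[(.615,-.059,.055)])[0]; print(p); x,y=np.maximum(p.astype(int)-[50,50],0); print(x,y)
cv2.imwrite("pics/w9.png",cv2.resize(f[y:y+100,x:x+100,::-1],(600,600)))
```

```text
[ 0.60701691 -0.099668    0.17931578] [-3.14003245e+00  3.21919757e-04  1.56713696e+00]
[264.5977038  137.86361759]
214 87
```

View pics/w9.png

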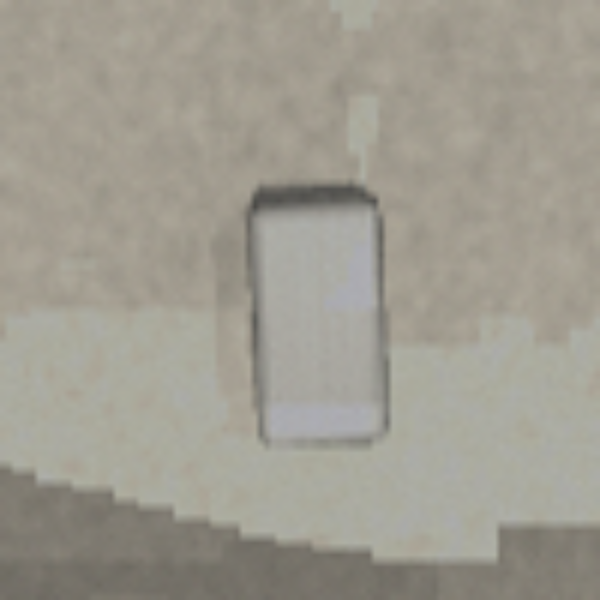

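Tin top-face corners in the crop are (256,205), (378,205), (386,438) and (264,442).

Run:
```python
from h import *
s=dict(np.load("w9.npz"))
P=plane(s,np.array([(256,205),(378,205),(386,438),(264,442)])/6+[213.5,86.5],[.055]*4)[:,:2]*1000
e=P-np.roll(P,1,0); print(P.mean(0),np.hypot(*e.T),np.degrees(np.arctan2(e[:,1],e[:,0])))
```

```text
[617.62739397 -61.95583902] [42.8138504  21.62662568 42.09653442 22.42694042] [ 9.17798308e+01 -8.43611598e-02 -8.71152623e+01 -1.78164942e+02]
```

Tin at (617.6,−62), yaw +0.03, measuring 42.5x22 (nominal 44x24). Picking across the 24 mm thickness.

Emit:
step_arm(plan=[[[5,20,-10,0.03,70],[10,37,-25,0.03,70],[10,37,-55,0.03,70],[10,37,-85,0.03,70],[10,37,-115,0.03,70],[10,37,-145,0.03,70],[10,37,-165,0.03,70],[10,37,-166,0.03,70]]])

```text
time: 23.87
tool_pos: [0.6119, -0.063, 0.0079]
ee_rot: [-3.13, -0.002, 1.595]
wrist_force: [-0.5, -0.1, -0.5]
width: 0.0659
```

Emit:
step_arm(plan=[[[0,0,0,0,70],[0,0,0,0,70],[0,0,0,0,40],[0,0,0,0,8],[0,0,0,0,8],[0,0,0,0,8],[0,0,0,0,8],[0,0,0,0,8]]])

```text
time: 24.53
tool_pos: [0.6177, -0.0624, 0.0143]
ee_rot: [3.141, 0.0, 1.597]
wrist_force: [0.7, -0.2, -0.4]
width: 0.0292
```

Emit:
step_arm(plan=[[[0,0,0,0,8],[0,0,0,0,8]]])

```text
time: 24.7
tool_pos: [0.6176, -0.0625, 0.0141]
ee_rot: [3.142, 0.0, 1.597]
wrist_force: [-1.9, -0.1, 0.5]
width: 0.0241
```

Gripped at 24.1 mm. Moving it to compartment (449,−131).

Emit:
step_arm(plan=[[[0,0,15,0,8],[0,0,40,0,8],[0,0,75,0,8],[0,0,100,0,8],[-30,-12,100,0.1,8],[-60,-24,100,0.1,8],[-90,-36,100,0.1,8],[-120,-48,100,0.1,8]]])

```text
time: 25.37
tool_pos: [0.4962, -0.1107, 0.1139]
ee_rot: [-3.141, 0.0, 1.697]
wrist_force: [-0.0, -0.0, -0.6]
width: 0.0239
```

Emit:
step_arm(plan=[[[-30,-12,0,0,8],[-49,-20,0,0,8],[-49,-20,-15,0,8],[-49,-20,-45,0,8],[-49,-20,-70,0,8],[-49,-20,-82,0,8],[-49,-20,-82,0,8],[-49,-20,-82,0,8]]])

```text
time: 26.03
tool_pos: [0.448, -0.1302, 0.0315]
ee_rot: [-3.14, -0.001, 1.697]
wrist_force: [0.0, -0.5, 0.2]
width: 0.0238
```

Emit:
step_arm(plan=[[[0,0,-4,0,8],[0,0,-8,0,8],[0,0,-11,0,8],[0,0,-12,0,8],[0,0,-12,0,8],[0,0,-12,0,8]]])

```text
time: 26.53
tool_pos: [0.4487, -0.1305, 0.0203]
ee_rot: [3.141, 0.0, 1.697]
wrist_force: [-0.0, -0.3, -0.7]
width: 0.0241
```

Emit:
step_arm(plan=[[[0,0,-2,0,8],[0,0,-4,0,8],[0,0,-4,0,8],[0,0,-4,0,8]]])

```text
time: 26.87
tool_pos: [0.4491, -0.1307, 0.017]
ee_rot: [3.14, 0.001, 1.697]
wrist_force: [-1.8, 1.4, 5.1]
width: 0.0236
```

On the floor (5 N). Releasing and backing off to a high check view.

Emit:
step_arm(plan=[[[0,0,0,0,30],[0,0,0,0,38],[0,0,0,0,46],[0,0,0,0,52],[0,0,20,0,60],[0,0,50,0,70],[0,0,85,0,70],[0,0,120,0,70]]])

```text
time: 27.53
tool_pos: [0.4477, -0.1301, 0.1364]
ee_rot: [-3.14, -0.001, 1.697]
wrist_force: [1.0, -0.2, 0.2]
width: 0.0654
```

Emit:
step_arm(plan=[[[0,-15,35,0,70],[0,-30,70,0,70],[0,-45,105,0,70],[0,-60,140,0,70],[0,-75,175,0,70],[0,-90,210,0,70],[0,-100,235,0,70],[0,-100,235,0,70]]])

```text
time: 28.2
tool_pos: [0.4496, -0.233, 0.3766]
ee_rot: [3.134, 0.007, 1.694]
wrist_force: [-0.1, 0.7, -0.3]
width: 0.0661
```

Emit:
step_arm(plan=[[[0,-10,0,0,70],[0,-10,0,0,70],[0,-10,0,0,70]]])

```text
time: 28.45
tool_pos: [0.4482, -0.2403, 0.3684]
ee_rot: [-3.138, -0.003, 1.696]
wrist_force: [0.6, 0.4, -0.0]
width: 0.0657
```

Run:
```python
from h import *
s=cam("wrist"); f=s["frame"]; print(robot.get_obs()["tool_pos"])
c=cam("scene")["frame"][150:260,110:420]; a=cv2.resize(f[:290,80:500],(580,400)); b=cv2.resize(c,(580,206))[:200]
cv2.imwrite("pics/f.png",np.vstack([a,b])[:,:,::-1])
```

```text
[ 0.44814033 -0.24003314  0.36866934]
```

View pics/f.png

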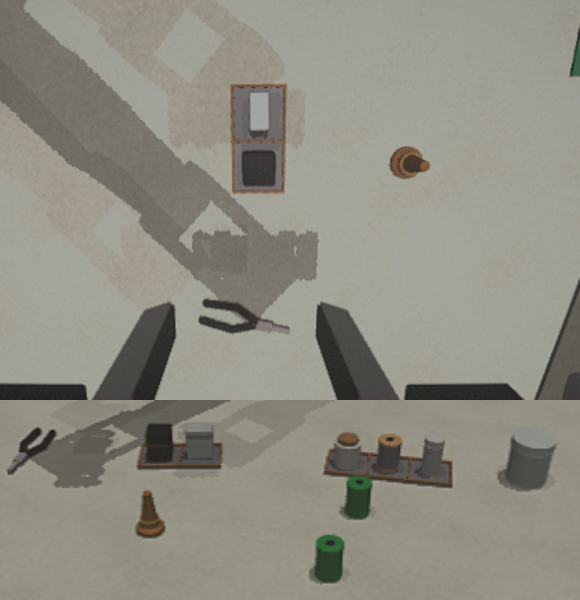

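All five items stand upright inside their compartments. The cone, storage jar, pliers and green look-alikes are where they were, and the gripper is clear.

```bash
python3 -c "
from bench import robot
print(robot.close_job())"
```

```text
the job is handed in; nothing more can be done
None
```

Both kits are made up and the job is handed in, at about 28.5 s on the robot's clock.

- **Necklace kit (long tray):** the spool is in the middle compartment, with the bead tube and the white jar in the outer ones.
- **Ring kit (short tray):** the ring box and the flat tin have one compartment each.

I lowered each thing until the wrist force showed it touching the floor (1.6–7 N), then let go.

The last wrist and scene pictures show all five upright inside their compartments and the gripper clear. The ring cone, storage jar, pliers and both green look-alikes were not touched. No check failed. The only small disagreement was the jar, which read 42 mm between the fingers against its 44 mm diameter, but it was gripped and placed normally.

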